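Unlock the pillbox with its flat key

ROBOT

A 6-joint arm with a two-finger parallel gripper is mounted at the origin on the work surface. World frame = base frame: x ahead of the robot, y to its left, z up, the work surface at z = 0. Lengths are in m, angles in rad, forces in N, time in s.
With the tool pointing down it reaches from about 0.3 to 0.95 m from the base axis. Payload 3.1 kg.
Tool frame: the origin (TCP) lies between the finger pads; the fingertips stand 17 mm ahead of it and the grasp point (between the pads) lies 2 mm behind it; y points along the fingers, z is the direction in which the jaws open and shut, and the axes are right-handed (so a half turn about y gives the same grasp; the last joint's range is limited). The gripper opens to 85 mm and grips with 20 to 120 N. Pads are 22 mm wide; open, the fingers measure 114 mm over their backs; the gripper's body (76 mm by 85 mm) begins 54 mm behind the grasp point. The pads swing forward as they close: fully open they stand 13 mm farther back than shut.
Start: joints at [-1.363, 0.308, 1.634, -0, 1.2, -0.07], TCP at [0.171, -0.601, 0.248] pointing down, gripper open.
Joint ranges: [-3.06, 3.06], [-0.79, 1.96], [0.05, 2.63], [-1.19, 4.34], [0.05, 2.64], [-2.94, 2.94]. Speed limits (rad/s): [2.79, 2.79, 3.14, 3.14, 3.14, 3.14].

INTERFACE

Orientations are given as [roll, pitch, yaw] about the fixed x, y, z axes, in that order (R = Rz(yaw) Ry(pitch) Rx(roll)).
In Python, from workcell import manip gives the robot as it stands. The module is installed in compiled form; this text tells all that it offers.
- The arm moves only by the tool drive_tool, never from a script. Its argument "targets" is a list of rows, each a list of 5 numbers: the shift along the tool's x, y, z in mm, then the turn about the tool's y in degrees, then the closure in counts, from 0 (fully open) to 255 (shut). In form: [[x, y, z, roll, claw], ...]. A call has 1 to 12 rows; each row shifts and turns the pose as measured when the row begins, along the tool's axes as they then stand; what a row does not reach is not made up. A row lasts 1/12 s, in which the tool goes at most 41.7 mm and 7.16 degrees, less where a joint would pass 70% of its speed; a pose out of reach is approached as far as the arm can. A call with a gripper value outside its range is refused whole. The fingers move at their own pace and stop on an object; "force" is the grip in N (left out, the last holds). Time passes only in rows, so rows that do not move let the fingers close. It gives the time, the measured TCP pose, the force and the opening at its end, in the units of the state.
- manip.get_obs(): the state, without advancing time (a new reading comes with each control period).
- manip.capture(name): name is "scene" or "top" or "wrist"; returns a dict with "color" (384x512x3 uint8, blue, green, red), "fx", "fy", "cx", "cy" (pixels), "R" (3x3) and "t" (3): a world point X has camera coordinates R X + t; the wrist camera has in their place "mount" (4x4, takes a point from camera to tool coordinates, whose origin is the TCP and whose axes are the tool frame's). Camera axes: x right, y down, z forward; pixel columns grow to the right and rows downward; lengths in m; the calibration is good to about 2 mm. A picture is of the moment at which its call begins: read the wrist's pose just before it. There is no depth.
- manip.finish_job(): hands the job in, once; it reports no verdict.
Trained networks look in the newest picture that a camera, given by its name, has taken for a name from the list of things; names that differ only in an ending like _2 or _b are one class to them, and where a whole thing is asked for, a point or a joint stands for the part that bears it (a point fixed in the world has none). Each returns a list of dicts, best first, with "score" (0 to 1); they miss things now and then, are a little off and sometimes report something else, mostly with a low value. They report only what shows in the picture. A call takes as long as a camera call. They do not tell look-alikes from the thing itself.
- manip.search_frame(query, camera): "extent" ([left, top, right, bottom] as shares, 0 to 1, of the picture: columns of its width, rows of its height, round what is visible of it).
- manip.mark_of(query, camera): "at" ([row, column] as shares, 0 to 1, of the picture: columns of its width, rows of its height: a listed point, or the origin of a listed thing).
The state is a dict: "time": time; "joint_pos": joint angles; "joint_vel": joint speeds; "joint_efforts": joint torques, N m; "tool_pos": TCP position; "ee_rot": TCP orientation; "wrist_force": force on the tool from outside, world axes, zero at the start; "ft_torque": the same for the moment, N m; "opening": finger opening in m.
Only numpy, scipy, OpenCV 4.12 (cv2) and the standard library are available. Lean on these libraries where they do the work, as an engineer would, in place of code of your own. Each camera call takes 0.05 s, during which the arm holds its last target. There are 200 camera calls.

TASK

Unlock the steel pillbox: take the blue-handled flat key out of its bamboo stand and push its blade down the slanted keyway until the middle of the blade's red band is level with the keyway's mouth, so that the white latch tab sits over its green mark; too far jams the latch. Then put the key back upright in its stand, all the way down, and let go. Leave the comb, the candleholder and the cactus figure where they are.

Things in the scene. Friction and masses are not known exactly. Their poses are not given: they have to be found in the camera images.
- key: Flat key 150 mm long, same both ways round. Origin: centre of the blade's tip; z towards the handle, x thickness, y width. Steel blade 6 (x) x 30 (y) mm, z 0 to 100 mm, the last 6 mm at the tip 4 x 26. Red band 6 mm wide centred at z = 38 mm. Blue handle 18 (x) x 40 (y) mm, z 100 to 150 mm. It starts upright in the stand, leaning up to 6 degrees.
- stand: Bamboo block, fixed, 70 (x) x 90 (y) x 62 mm high; origin at the centre of its underside, z up. In its top is a centred vertical slot, 11 mm (x) by 37 mm (y), 50 mm deep (floor 12 mm above the origin). The key stands in it with its tip on that floor, axes parallel to the block's.
- pillbox: Stainless steel pillbox, fixed, 100 (x) x 150 (y) x 38 mm high; origin at the centre of its underside, z up, front to -x. A brass slanted lock housing (body lock) rises from its top. Near the rear edge (x = +41 mm) a white latch tab slides along y towards a 16 mm wide green mark at y = +16 mm.
- lock: Slanted keyway: brass tube, outside 27 (x) x 56 (y) mm. Origin: centre of its open mouth, at (-20, 0, 85) mm in the pillbox frame; z points out along the keyway, leaning 35 degrees from vertical towards the pillbox's -x. Slot 11 mm (x) by 36 mm (y), about 48 mm deep along -z, closed below by a stiff orange plunger.
- plunger (a joint): How far the orange plunger in the keyway has been pushed in (m), 0 to 0.026. Its face lies 22 mm plus this value below the mouth. It stays where it is left (about 3 N to move, it does not come back). 0.016 is unlocked: the key tip is then 38 mm below the mouth.
- latch (a joint): Position of the white latch tab (m) along the pillbox's +y, geared to the plunger: twice its travel. 0.032 puts it centrally over the green mark.
- comb: Purple plastic wide-tooth comb, 170 x 40 x 6 mm, lying flat; origin at the centre of its underside, x along it. Bystander.
- candleholder: Round concrete candleholder, empty, 70 mm across, 50 mm high; origin at the centre of its underside. Bystander.
- cactus: Ceramic cactus figure in a terracotta pot, 82 mm wide over its arms, 105 mm tall; origin at the centre of its underside. Bystander.
- tray: Round bamboo turntable tray, fixed, 220 mm across, carrying three glass jars up to 83 mm high; origin at the centre of its underside. Bystander.
Things that resemble listed ones, but are neither listed nor needed, are in the scene too. What is meant by the stand is not black, pink or yellow, and is the larger of those in its own colour.

How it is judged:
On the way:
1. the key's blade is in the slanted keyway with its red band at the mouth (tip 34 to 42 mm deep), and the plunger is pushed in 12.5 to 19.5 mm (value of joint plunger between 0.0125 and 0.0195 m and x of key in the frame of lock between -0.006 and 0.006 m and y of key in the frame of lock between -0.007 and 0.007 m and z of key in the frame of lock between -0.042 and -0.034 m and angle between the z axis of key and the z axis of lock, either way round below 0.17 rad), for 0.2 s.
At the end, for the whole second after the job is handed in: The plunger stands 12.5 to 19.5 mm in (latch tab over the green mark), and the key stands released and at rest in its stand's slot, tip within 6 mm of the slot's floor, within 10 degrees of upright (value of joint plunger between 0.0125 and 0.0195 m and x of key in the frame of stand between -0.008 and 0.008 m and y of key in the frame of stand between -0.01 and 0.01 m and height (world z) of key between 0.005 and 0.018 m and angle between key's own z axis and vertical below 0.17 rad and linear speed of key below 0.02 m/s); the robot touches nothing.
It fails at once if the comb is moved by more than 20 mm (distance of comb from where it was at the start of the episode above 0.02 m).
It fails at once if the candleholder is moved by more than 20 mm (distance of candleholder from where it was at the start of the episode above 0.02 m).
It fails at once if the cactus is moved by more than 20 mm (distance of cactus from where it was at the start of the episode above 0.02 m).
It also fails if it takes over 61 s, if anything falls off the work surface, if the arm or the gripper's body presses on something with over 40 N, if the wrist force passes 120 N, or if a joint passes its speed limit or range.

## Working session

There is one attempt and no reset: what is moved stays moved. The work goes in short steps, Python scripts to look and compute and a tool call to move; the robot and the scene stay as the last step left them, time stands still between calls to the robot, and variables do not carry over. Pictures are saved under pics/ and viewed, about 8 in all and at most 12, crops included, and the job is handed in when it is done.

Besides the shell and the picture viewer there is one more tool, called after "Call:" as name(argument=value, ...), one argument or row to a line, values as JSON. drive_tool: Moves the arm, as the interface text tells. Its arguments: {"type":"object","properties":{"targets":{"type":"array"},"force":{"type":"number"}},"required":["targets"]}

```bash
mkdir -p pics; python3 - <<'E'
from workcell import manip
import cv2,numpy as np
o=manip.get_obs();print(o)
for c in ["scene","top"]:
    d=manip.capture(c);cv2.imwrite(f"pics/{c}0.png",d["color"])
    np.savez(f"{c}.npz",**{k:d[k] for k in ["fx","fy","cx","cy","R","t"]})
    print(c,d["fx"],d["cx"],d["cy"],np.round(d["R"],3).tolist(),np.round(d["t"],3))
    for q in ["key","stand","pillbox","lock","plunger","comb","candleholder","cactus","tray"]:
        s=manip.search_frame(q,c);m=manip.mark_of(q,c)
        print(q,[(round(x["score"],2),[int(a*b) for a,b in zip(x["extent"],[512,384,512,384])]) for x in s[:4]],[(round(x["score"],2),[round(x["at"][1]*512,1),round(x["at"][0]*384,1)]) for x in m[:4]])
E
python3 -c "
import cv2,numpy as np
for c in ['scene','top']:
    a=cv2.imread(f'pics/{c}0.png');cv2.imwrite(f'pics/{c}0b.png',cv2.resize(a,(800,600),interpolation=cv2.INTER_CUBIC))"
```

```text
{'time': 0.0, 'joint_pos': array([-1.36265165e+00,  3.09042940e-01,  1.63520306e+00, -3.47418140e-05,
        1.19964412e+00, -6.96932946e-02]), 'joint_vel': array([ 0.00056361,  0.00038106,  0.00047156, -0.00070768, -0.00091907,
       -0.00068924]), 'joint_efforts': array([-1.10412802e-03, -4.15251517e+01, -2.76664209e+01, -5.37335859e-05,
        1.02425521e-02,  5.04415112e-06]), 'tool_pos': array([ 0.17123065, -0.60027847,  0.24701551]), 'ee_rot': array([-1.57309046e+00,  1.27719176e-04, -2.86374219e+00]), 'wrist_force': array([ 0.70526254, -0.96733493,  1.18522754]), 'ft_torque': array([ 0.01858464, -0.01357796, -0.01478511]), 'opening': 0.08575713720037807}
scene 378.13562734713724 253.97829855678606 188.98858442876931 [[0.505, 0.863, -0.008], [0.56, -0.335, -0.758], [-0.657, 0.378, -0.653]] [-0.315 -0.268  1.622]
key [(0.72, [172, 182, 186, 205])] [(0.88, [184.4, 219.9])]
stand [(0.87, [156, 171, 190, 203]), (0.81, [126, 215, 163, 244]), (0.72, [163, 192, 200, 228]), (0.68, [212, 188, 248, 224])] [(0.85, [234.4, 214.1]), (0.76, [173.7, 190.0]), (0.76, [144.0, 235.7]), (0.66, [200.6, 243.8])]
pillbox [(0.79, [264, 152, 313, 190]), (0.47, [248, 211, 328, 282])] []
lock [(0.6, [277, 152, 301, 175])] [(0.83, [286.9, 153.6])]Traceback (most recent call last):
  File "<stdin>", line 9, in <module>
ValueError: it knows: cactus, candleholder, comb, key, lock, pillbox, stand, tray
[ WARN:0@0.065] global loadsave.cpp:275 findDecoder imread_('pics/top0.png'): can't open/read file: check file path/integrity
Traceback (most recent call last):
cv2.error: OpenCV(4.12.0) /io/opencv/modules/imgproc/src/resize.cpp:4208: error: (-215:Assertion failed) !ssize.empty() in function 'resize'
```

View pics/scene0b.png

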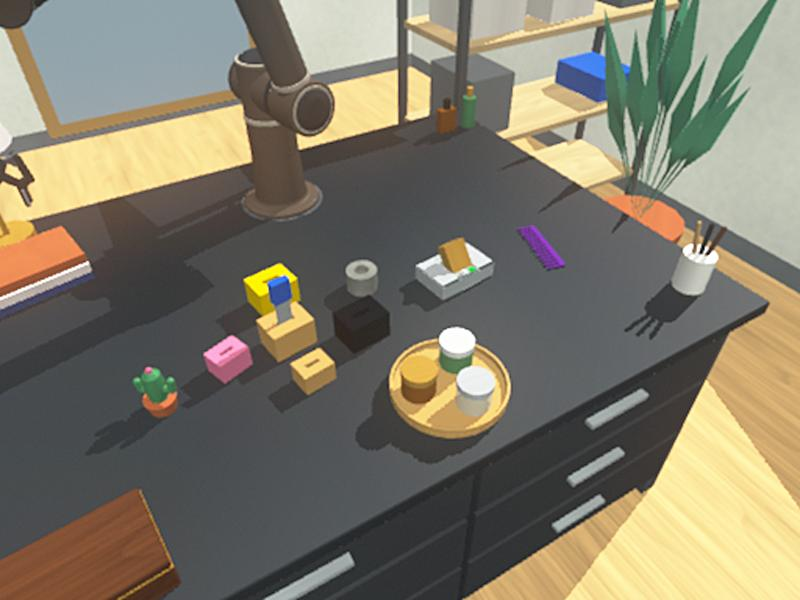

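The scene view shows the key's blue handle at (280,290) of 800x600, in the larger bamboo stand at (287,330). The pillbox is at (455,268), with its lock at (455,252). Next is the top view.

```bash
python3 - <<'E'
from workcell import manip
import cv2,numpy as np
for c in ["top","scene"]:
    d=manip.capture(c)
    np.savez(f"{c}.npz",**{k:d[k] for k in ["fx","fy","cx","cy","R","t","color"]})
    print(c,d["fx"],d["cx"],d["cy"],np.round(d["R"],3).tolist(),np.round(d["t"],3))
    for q in ["key","stand","pillbox","lock","comb","candleholder","cactus","tray"]:
        s=manip.search_frame(q,c);m=manip.mark_of(q,c)
        print(q,[(round(x["score"],2),[int(a*b) for a,b in zip(x["extent"],[512,384,512,384])]) for x in s[:5]],[(round(x["score"],2),[round(x["at"][1]*512,1),round(x["at"][0]*384,1)]) for x in m[:5]])
    cv2.imwrite(f'pics/{c}0b.png',cv2.resize(d["color"],(800,600),interpolation=cv2.INTER_CUBIC))
E
```

```text
top 372.7806487223613 250.05492400533421 184.05451943785803 [[-0.01, -1.0, -0.019], [-0.992, 0.012, -0.123], [0.123, 0.018, -0.992]] [0.032 0.612 0.986]
key [(0.67, [327, 210, 347, 216]), (0.23, [311, 197, 351, 230])] [(0.65, [329.4, 219.9])]
stand [(0.96, [260, 177, 302, 208]), (0.82, [310, 198, 354, 232]), (0.68, [318, 164, 344, 183]), (0.64, [306, 251, 347, 285])] [(0.77, [278.7, 191.9]), (0.72, [374.8, 210.3]), (0.69, [328.3, 178.5]), (0.6, [323.9, 266.1]), (0.58, [327.0, 214.2])]
pillbox [(0.65, [158, 195, 213, 243])] [(0.72, [188.5, 216.9])]
lock [(0.72, [168, 207, 192, 229])] [(0.73, [180.6, 224.4])]
comb [(0.79, [83, 183, 113, 242])] [(0.83, [97.4, 212.8]), (0.69, [257.9, 245.6])]
candleholder [(0.91, [244, 228, 268, 256])] [(0.74, [256.1, 240.4])]
cactus [(0.92, [413, 188, 449, 210])] [(0.66, [420.0, 201.6])]
tray [(0.89, [217, 79, 293, 156])] [(0.66, [256.7, 119.0])]
scene 378.13562734713724 253.97829855678606 188.98858442876931 [[0.505, 0.863, -0.008], [0.56, -0.335, -0.758], [-0.657, 0.378, -0.653]] [-0.315 -0.268  1.622]
key [(0.79, [171, 177, 187, 207])] [(0.53, [185.8, 218.6]), (0.53, [289.7, 254.0])]
stand [(0.92, [128, 215, 163, 244]), (0.87, [212, 187, 249, 225]), (0.73, [154, 167, 190, 201]), (0.71, [187, 225, 214, 251]), (0.65, [165, 191, 203, 229])] [(0.93, [144.3, 235.1]), (0.93, [232.2, 212.2]), (0.8, [200.4, 243.9]), (0.74, [186.3, 215.3]), (0.68, [174.9, 192.0])]
pillbox [(0.6, [264, 153, 314, 190])] [(0.61, [288.7, 175.3]), (0.44, [184.7, 218.7])]
lock [(0.67, [279, 150, 301, 171])] [(0.76, [286.4, 154.3])]
comb [(0.77, [332, 146, 360, 172])] [(0.87, [347.9, 158.9])]
candleholder [(0.69, [218, 167, 241, 188])] [(0.83, [227.5, 181.6]), (0.4, [346.6, 155.8])]
cactus [(0.58, [86, 233, 114, 265])] [(0.97, [104.7, 260.2])]
tray [(0.72, [248, 211, 326, 280])] [(0.78, [289.4, 252.8])]
```

View pics/top0b.png

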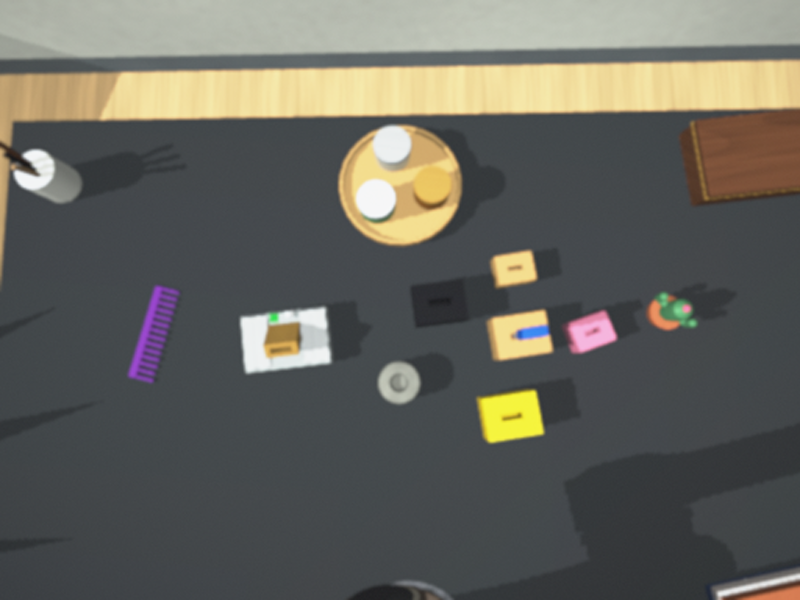

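The top view shows the key in the larger bamboo stand at (520,335) and its slot running across the image, along world y. The pillbox is at (285,340) with the green mark at its +x, +y side, so its yaw is near zero. I'll triangulate now.

```bash
cat > h.py <<'E'
from workcell import manip
import cv2,numpy as np
from scipy.spatial.transform import Rotation as Ro
np.set_printoptions(precision=4,suppress=True)
def cam(n):
    d=np.load(n+".npz"); return d
def ray(d,u,v):
    R=d["R"];c=-R.T@d["t"]
    r=R.T@np.array([(u-d["cx"])/d["fx"],(v-d["cy"])/d["fy"],1]);return c,r/np.linalg.norm(r)
def onz(d,u,v,z):
    c,r=ray(d,u,v);return c+r*(z-c[2])/r[2]
def tri(L):
    A=np.zeros((3,3));b=np.zeros(3);P=[]
    for d,u,v in L:
        c,r=ray(d,u,v);M=np.eye(3)-np.outer(r,r);A+=M;b+=M@c
    X=np.linalg.solve(A,b)
    return X,[np.linalg.norm((np.eye(3)-np.outer(ray(*l)[1],ray(*l)[1]))@(X-ray(*l)[0])) for l in L]
def tool(o=None):
    o=o or manip.get_obs();return Ro.from_euler("xyz",o["ee_rot"]).as_matrix(),np.array(o["tool_pos"])
def wrist(name=None):
    o=manip.get_obs();d=manip.capture("wrist");Rt,p=tool(o);m=np.array(d["mount"])
    Rw=Rt@m[:3,:3];tw=Rt@m[:3,3]+p
    d=dict(d,R=Rw.T,t=-Rw.T@tw)
    np.savez((name or "w")+".npz",**{k:d[k] for k in ["fx","fy","cx","cy","R","t","color","mount"]})
    if name: cv2.imwrite(f"pics/{name}.png",d["color"])
    return d,o
def proj(d,X):
    c=d["R"]@np.array(X)+d["t"];return np.array([c[0]/c[2]*d["fx"]+d["cx"],c[1]/c[2]*d["fy"]+d["cy"]])
E
python3 - <<'E'
from h import *
t,s=cam("top"),cam("scene")
for n,a,b in [("stand",(327,214.2),(186.3,215.3)),("pill",(188.5,216.9),(288.7,175.3)),("lock",(180.6,224.4),(286.4,154.3)),("key",(329.4,219.9),(185.2,219.2)),("comb",(97.4,212.8),(347.9,158.9)),("candle",(256.1,240.4),(227.5,181.6)),("cactus",(420,201.6),(104.7,260.2)),("smallstand",(328.3,178.5),(200.4,243.9))]:
    print(n,*tri([(t,*a),(s,*b)]))
hsv=cv2.cvtColor(t["color"],cv2.COLOR_BGR2HSV)
f=512/800
def rect(m,x0,y0,x1,y1):
    k=np.zeros_like(m);k[y0:y1,x0:x1]=m[y0:y1,x0:x1]
    pts=cv2.findNonZero(k);return cv2.minAreaRect(pts),len(pts)
sat=cv2.inRange(hsv,(10,60,120),(30,200,255)); print(rect(sat,308,195,356,234))
wh=cv2.inRange(hsv,(0,0,130),(180,60,255)); print(rect(wh,150,190,216,245))
print(manip.get_obs()["time"])
E
```

```text
stand [ 0.5274 -0.1891  0.0105] [np.float64(0.00204624535750304), np.float64(0.002046245357502912)]
pill [0.5252 0.2001 0.011 ] [np.float64(0.0010330181947074027), np.float64(0.0010330181947076538)]
lock [0.5021 0.2043 0.0873] [np.float64(0.00131306479929082), np.float64(0.001313064799290849)]
key [ 0.5141 -0.1958 -0.0149] [np.float64(0.002555933096333276), np.float64(0.002555933096333338)]
comb [ 0.5402  0.4651 -0.0073] [np.float64(0.0006774377852336133), np.float64(0.0006774377852337284)]
candle [0.4544 0.003  0.0163] [np.float64(0.008664595670709083), np.float64(0.008664595670709084)]
cactus [ 0.5609 -0.4563 -0.007 ] [np.float64(0.002703997576480617), np.float64(0.002703997576480464)]
smallstand [ 0.6334 -0.1967 -0.0168] [np.float64(0.003154799894251896), np.float64(0.003154799894251907)]
(((332.2919006347656, 214.1473846435547), (28.966896057128906, 39.458839416503906), 81.25383758544922), 944)
(((181.94512939453125, 217.00608825683594), (37.546722412109375, 56.430511474609375), 83.6598129272461), 1583)
2.2
```

Call:
drive_tool(
  targets=[
    [0,-15,0,5.3,0],
    [0,-15,0,5.3,0],
    [0,-15,0,5.3,0],
    [-27,-5,-30,0,0],
    [-27,-5,-30,0,0],
    [-27,-5,-30,0,0],
    [-27,-5,-30,0,0],
    [-27,-5,-30,0,0],
    [-27,-5,-30,0,0],
    [-27,-5,-30,0,0],
    [-27,-5,-30,0,0],
    [-27,-5,-30,0,0],
  ],
)

```text
time: 3.2
tool_pos: [0.4201, -0.3333, 0.3403]
ee_rot: [-1.568, 0.0, 3.111]
wrist_force: [1.0, -1.1, 0.9]
opening: 0.0852
```

Call:
drive_tool(
  targets=[
    [-10,0,-30,0,0],
    [-10,0,-30,0,0],
    [-10,0,-30,0,0],
    [-10,0,-30,0,0],
    [0,0,-20,0,0],
    [0,0,0,0,0],
  ],
)

```text
time: 3.7
tool_pos: [0.4717, -0.1819, 0.3431]
ee_rot: [-1.567, 0.009, 3.12]
wrist_force: [-0.1, 0.1, -0.2]
opening: 0.0851
```

```bash
python3 - <<'E'
from h import *
d,o=wrist("w1"); print(d["mount"],o["tool_pos"],o["ee_rot"],d["fx"],d["cx"],d["cy"])
for q in ["key","stand"]:
    s=manip.search_frame(q,"wrist");m=manip.mark_of(q,"wrist")
    print(q,[(round(x["score"],2),[int(a*b) for a,b in zip(x["extent"],[512,384,512,384])]) for x in s[:5]],[(round(x["score"],2),[round(x["at"][1]*512,1),round(x["at"][0]*384,1)]) for x in m[:5]])
print(proj(d,[.527,-.19,.062]))
E
```

```text
[[ 0.0011  0.9651  0.2618 -0.0667]
 [ 0.0001 -0.2618  0.9651 -0.1261]
 [ 1.     -0.0011 -0.0004 -0.0019]
 [ 0.      0.      0.      1.    ]] [ 0.4717 -0.1819  0.3431] [-1.5673  0.0092  3.1201] 318.44154340083827 260.5311726671361 190.48002293871633
key [(0.9, [253, 109, 296, 132])] [(0.98, [266.0, 117.2])]
stand [(0.96, [112, 33, 207, 105]), (0.91, [239, 0, 295, 49]), (0.84, [230, 79, 312, 148]), (0.67, [221, 176, 294, 246]), (0.59, [331, 77, 399, 140])] [(0.84, [271.1, 114.3]), (0.77, [360.6, 107.2]), (0.77, [168.6, 74.2]), (0.76, [256.7, 202.4]), (0.63, [268.6, 23.7])]
[266.8059 115.627 ]
```

View pics/w1.png

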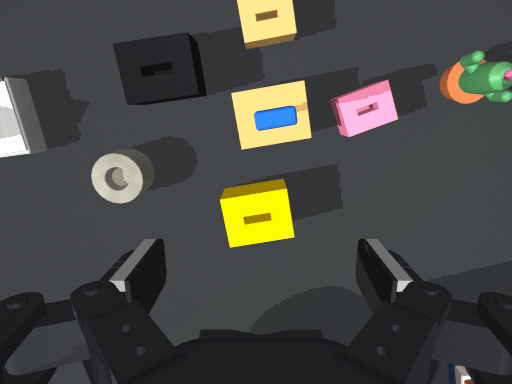

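The wrist view shows the bamboo stand with corners at about (232,92), (304,82), (311,139) and (240,149). The blue handle top is at (276,118), and the fingers frame the bottom of the picture. Next I'll unproject the outlines.

```bash
python3 - <<'E'
from h import *
d=cam("w1");hsv=cv2.cvtColor(d["color"],cv2.COLOR_BGR2HSV)
blue=cv2.inRange(hsv,(100,120,60),(130,255,255)); bam=cv2.inRange(hsv,(8,60,150),(24,220,255))
def roi(m,x0,y0,x1,y1):
    k=np.zeros_like(m);k[y0:y1,x0:x1]=m[y0:y1,x0:x1];return k
b=roi(blue,225,75,318,155);m=roi(bam,225,75,318,155)|b
def rect(mask,z):
    c=max(cv2.findContours(mask,0,cv2.CHAIN_APPROX_NONE)[0],key=cv2.contourArea)[:,0]
    c=cv2.convexHull(c)[:,0]
    P=np.array([onz(d,u,v,z)[:2] for u,v in c],np.float32)
    r=cv2.minAreaRect(P*1000);return r
print("stand",rect(m,.062)); print("handle@162",rect(b,.162)); 
v=hsv[:,:,2]
pts=cv2.findNonZero(b);print(pts.min((0,1)),pts.max((0,1)))
cv2.imwrite("pics/crop1.png",cv2.resize(d["color"][70:160,220:325],None,fx=6,fy=6,interpolation=cv2.INTER_CUBIC))
print("cam",-d["R"].T@d["t"])
E
```

```text
stand ((526.7347412109375, -196.01889038085938), (69.91323852539062, 90.67457580566406), 8.138779640197754)
handle@162 ((527.433349609375, -195.7830352783203), (17.49062728881836, 38.810794830322266), 8.194846153259277)
[254 106] [296 129]
cam [ 0.5373 -0.181   0.4697]
```

View pics/crop1.png

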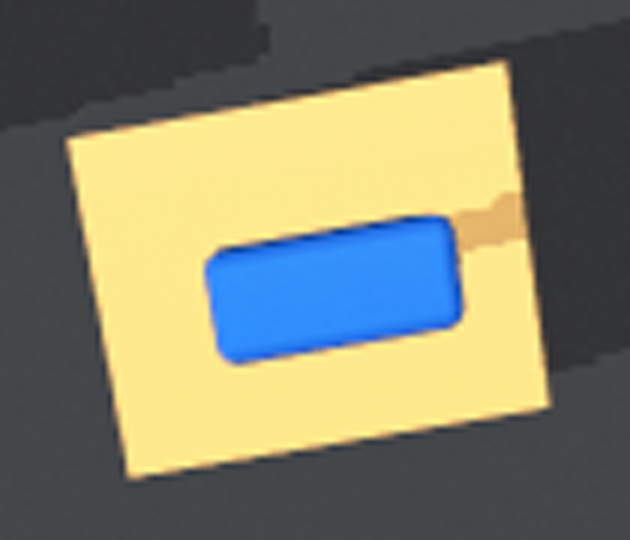

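Call:
drive_tool(
  targets=[
    [-25,10,7,-4.7,0],
    [-25,10,7,-4.7,0],
    [0,0,0,0,0],
    [0,0,0,0,0],
  ],
)

```text
time: 4.28
tool_pos: [0.5218, -0.2066, 0.3232]
ee_rot: [-1.561, 0.008, -3.006]
wrist_force: [0.1, -1.3, 0.7]
opening: 0.0857
```

```bash
cat > go.py <<'E'
import sys
from h import *
# desired TCP world + yaw(deg): prints needed tool-frame shift (mm) & turn (deg)
def need(x,y,z,yaw):
    o=manip.get_obs();R,p=tool(o)
    s=R.T@(np.array([x,y,z])-p)*1000
    Rd=Ro.from_euler("xyz",[-np.pi/2,0,np.radians(yaw)]).as_matrix()
    print("t",round(o["time"],2),"tcp",p,"rpy",np.degrees(o["ee_rot"]),"need",np.round(s,1),"turn",np.degrees(Ro.from_matrix(R.T@Rd).as_rotvec()),"F",o["wrist_force"],"op",o["opening"],"j",o["joint_pos"])
if __name__=="__main__": need(*map(float,sys.argv[1:]))
E
python3 go.py .527 -.196 .140 188.1
```

```text
t 4.28 tcp [ 0.5218 -0.2066  0.3232] rpy [ -89.4429    0.4546 -172.2259] need [ -5.1 183.1 -11.6] turn [-0.5584 -0.3281 -0.453 ] F [ 0.1272 -1.2769  0.7181] op 0.08566101576629755 j [-0.4526  0.117   1.7115 -0.0038  1.3011  0.9836]
```

Call:
drive_tool(
  targets=[
    [-5,10,-11,0,0],
    [0,38,0,0,0],
    [0,38,0,0,0],
    [0,38,0,0,0],
    [0,20,0,0,0],
    [0,0,0,0,0],
  ],
)

```text
time: 4.78
tool_pos: [0.5268, -0.1976, 0.1771]
ee_rot: [-1.558, 0.016, -3.019]
wrist_force: [-0.3, -0.1, -0.8]
opening: 0.0849
```

```bash
python3 go.py .527 -.196 .140 188.1
```

```text
t 4.78 tcp [ 0.5268 -0.1976  0.1771] rpy [ -89.2394    0.9162 -172.9626] need [ 0.2 37.1 -2. ] turn [-0.7691 -1.0687 -0.9091] F [-0.3212 -0.1412 -0.7756] op 0.08485927604708769 j [-0.4347  0.2576  1.8555 -0.0033  1.0079  1.0151]
```

Call:
drive_tool(
  targets=[
    [0,19,-2,-1,0],
    [0,18,0,0,0],
    [0,0,0,0,0],
    [0,0,0,0,255],
    [0,0,0,0,255],
    [0,0,0,0,255],
    [0,0,0,0,255],
    [0,0,0,0,255],
    [0,0,0,0,255],
  ],
  force=40,
)

```text
time: 5.53
tool_pos: [0.5293, -0.1963, 0.1484]
ee_rot: [-1.553, 0.025, -3.006]
wrist_force: [0.0, 0.1, 0.2]
opening: 0.0394
```

```bash
python3 go.py .527 -.196 .140 188.1
```

```text
t 5.53 tcp [ 0.5293 -0.1963  0.1484] rpy [ -88.9582    1.4198 -172.2136] need [ 2.4  8.3 -0.8] turn [-1.0456 -0.3265 -1.4169] F [0.0336 0.0576 0.1584] op 0.03937268705740998 j [-0.4313  0.2938  1.8761 -0.0025  0.9411  1.0053]
```

Call:
drive_tool(
  targets=[
    [1,-14,0,0,255],
    [0,-14,0,0,255],
    [0,-14,0,0,255],
    [0,0,0,0,255],
  ],
  force=40,
)

```text
time: 5.87
tool_pos: [0.5272, -0.1958, 0.1922]
ee_rot: [-1.553, 0.025, -3.006]
wrist_force: [0.7, -0.4, 0.1]
opening: 0.0395
```

```bash
python3 go.py .527 -.196 .192 188.1; python3 - <<'E'
from h import *
d,o=wrist("w2")
E
```

```text
t 5.87 tcp [ 0.5272 -0.1958  0.1922] rpy [ -88.9685    1.4461 -172.2423] need [0.2 0.2 0.2] turn [-1.0357 -0.3553 -1.443 ] F [ 0.6868 -0.4077  0.1377] op 0.0395208564655284 j [-0.4321  0.2327  1.8525 -0.0019  1.0254  1.0045]
```

View pics/w2.png

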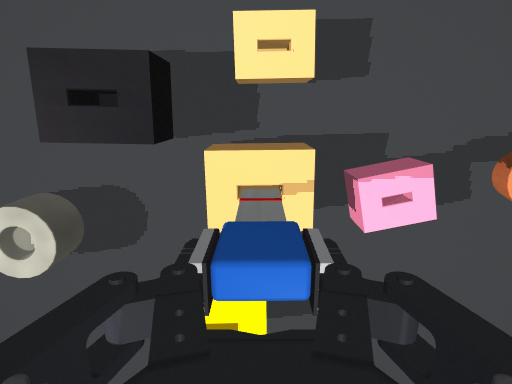

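The key is held upright, with the red band above the slot at (262,198). I'll tilt it now by dragging the handle towards -x, using the slot edge as the pivot.

Call:
drive_tool(
  targets=[
    [6.5,0,0,0,255],
    [6.5,0.3,0,0,255],
    [6.5,0.6,0,0,255],
    [6.5,0.9,0,0,255],
    [6.5,1.3,0,0,255],
    [6.5,1.8,0,0,255],
    [0,0,0,0,255],
  ],
  force=30,
)

```text
time: 6.5
tool_pos: [0.4903, -0.2007, 0.1862]
ee_rot: [-1.552, 0.04, -3.009]
wrist_force: [1.8, 1.4, 0.3]
opening: 0.0395
```

```bash
python3 go.py .527 -.196 .192 188.1; python3 - <<'E'
from h import *
d,o=wrist("w3")
E
```

```text
t 6.5 tcp [ 0.4903 -0.2007  0.1862] rpy [ -88.9306    2.3    -172.3793] need [-37.2  -4.3   0.3] turn [-1.0789 -0.5006 -2.2955] F [1.8411 1.354  0.3168] op 0.03946632414244163 j [-0.4751  0.1722  1.9406  0.0091  0.9852  0.9582]
```

View pics/w3.png

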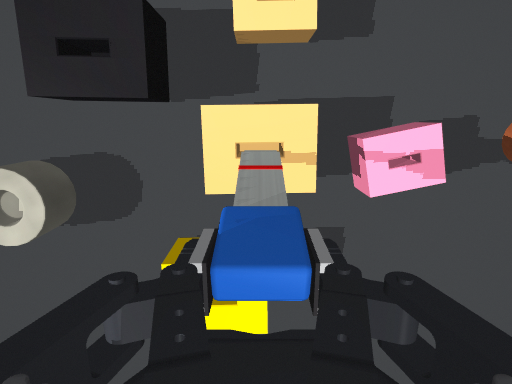

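The key is pivoting as intended: its tip is still in the slot at (260,150) and the blade is leaning. I'll keep going.

Call:
drive_tool(
  targets=[
    [7,1.9,0,0,255],
    [7,2.4,0,0,255],
    [7,2.9,0,0,255],
    [7,3.4,0,0,255],
    [7,4,0,0,255],
    [6,4,0,0,255],
    [0,0,0,0,255],
  ],
  force=30,
)

```text
time: 7.13
tool_pos: [0.4463, -0.207, 0.1666]
ee_rot: [-1.552, 0.04, -3.008]
wrist_force: [1.8, 0.7, 0.5]
opening: 0.0395
```

```bash
cat > tilt.py <<'E'
from h import *
from scipy.optimize import least_squares
def red_rows(img):
    hsv=cv2.cvtColor(img,cv2.COLOR_BGR2HSV)
    m=cv2.inRange(hsv,(0,140,80),(6,255,255))|cv2.inRange(hsv,(174,140,80),(180,255,255))
    k=np.zeros_like(m);k[60:260,200:330]=m[60:260,200:330];return k
def run(name):
    d,o=wrist(name);R,p=tool(o)
    m=red_rows(d["color"]);P=cv2.findNonZero(m)
    if P is None: print("no red");return
    P=P[:,0];print("red n",len(P),"mean",P.mean(0),"ext",P.min(0),P.max(0))
    uv=P.mean(0)+0
    # tool frame ray, in plane z_tool=const; key axis passes the grasp point (0,-.002,0); band at distance 0.1 from it for key z_g=.138
    M=d["mount"];c=M[:3,3];r=M[:3,:3]@np.array([(uv[0]-d["cx"])/d["fx"],(uv[1]-d["cy"])/d["fy"],1])
    for zg in (.134,.138,.142):
        g=np.array([0,-.002]);L=zg-.038
        # front (upper) surface of band is 3mm off-axis toward +tool -x side: solve angle
        def f(a):
            ax=np.array([-np.sin(a),np.cos(a)]); n=np.array([-np.cos(a),-np.sin(a)])
            q=g+ax*L+n*.003; s=(q[1]-c[1])/r[1]; return (c[0]+s*r[0])-q[0]
        from scipy.optimize import brentq
        xs=np.radians(np.arange(-20,60,2.));F=[f(a) for a in xs]
        for i in range(len(xs)-1):
            if F[i]*F[i+1]<0:
                a=brentq(f,xs[i],xs[i+1]); ax=R@np.array([-np.sin(a),np.cos(a),0])
                tip=p+R@(np.r_[g,0])+ax*zg
                print("zg",zg,"a_tool",np.degrees(a),"world tilt",np.degrees(np.arccos(-ax[2])),"axis",ax,"tip",tip)
if __name__=="__main__":
    import sys;run(sys.argv[1])
E
python3 go.py .527 -.196 .192 188.1; python3 tilt.py w4
```

```text
t 7.13 tcp [ 0.4463 -0.207   0.1666] rpy [ -88.9373    2.2649 -172.3299] need [-82.4 -22.2   0.3] turn [-1.071  -0.4508 -2.2609] F [1.8349 0.6807 0.4754] op 0.039501422671022385 j [-0.5288  0.1285  2.038   0.0121  0.9325  0.9016]
red n 295 mean [260.2508 118.522 ] ext [236 116] [285 121]
zg 0.134 a_tool 35.72400979606811 world tilt 38.001927049805936 axis [ 0.612   0.0672 -0.788 ] tip [ 0.5282 -0.198   0.063 ]
zg 0.138 a_tool 33.90303286588309 world tilt 36.18181045592746 axis [ 0.5869  0.0635 -0.8071] tip [ 0.5272 -0.1982  0.0572]
zg 0.142 a_tool 32.26446273008229 world tilt 34.544080937664255 axis [ 0.5638  0.0601 -0.8237] tip [ 0.5263 -0.1985  0.0516]
```

View pics/w4.png

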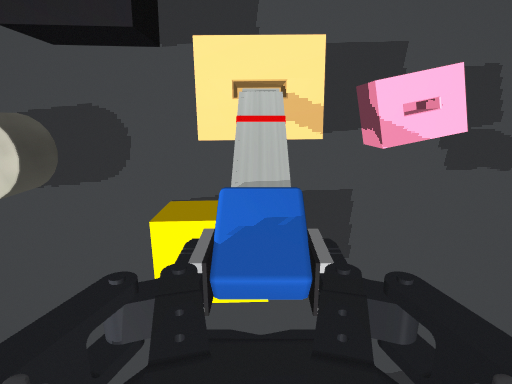

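The key is now leaning about 36 degrees, with its tip in the slot at (260,90). I'll lift it and carry it to the lock.

Call:
drive_tool(
  targets=[
    [4,-30,0,0,255],
    [4,-35,0,0,255],
    [0,-20,-15,0,255],
    [0,0,-30,0,255],
    [0,0,-35,0,255],
    [0,0,-35,0,255],
    [0,0,-35,0,255],
    [0,0,-35,0,255],
    [0,0,-35,0,255],
    [0,0,-35,0,255],
    [0,0,-35,0,255],
    [0,0,-35,0,255],
  ],
  force=50,
)

```text
time: 8.18
tool_pos: [0.368, 0.1174, 0.2355]
ee_rot: [-1.549, -0.02, -3.017]
wrist_force: [0.5, 0.7, -1.3]
opening: 0.0389
```

```bash
python3 go.py .400 .194 .235 186
```

```text
t 8.18 tcp [0.368  0.1174 0.2355] rpy [ -88.7432   -1.1703 -172.8712] need [-41.3  -2.  -72. ] turn [-1.2683  1.1415  1.1579] F [ 0.5459  0.6588 -1.2542] op 0.038885840723975565 j [ 0.2116 -0.1473  2.1539 -0.0219  1.1573  1.6668]
```

Call:
drive_tool(
  targets=[
    [-14,0,-25,0.5,255],
    [-14,0,-25,0.5,255],
    [-13,0,-22,0,255],
    [0,0,0,0,255],
    [0,0,0,0,255],
  ],
  force=50,
)

```text
time: 8.6
tool_pos: [0.3899, 0.1973, 0.2254]
ee_rot: [-1.535, -0.044, -3.022]
wrist_force: [-0.2, -0.2, -1.6]
opening: 0.0391
```

```bash
python3 go.py .400 .194 .235 186; python3 tilt.py w5;python3 - <<'E'
from h import *
d=cam("w5");print("expected mouth",proj(d,[.502,.204,.087]))
for q in ["lock","pillbox"]:
    s=manip.search_frame(q,"wrist");m=manip.mark_of(q,"wrist")
    print(q,[(round(x["score"],2),[int(a*b) for a,b in zip(x["extent"],[512,384,512,384])]) for x in s[:5]],[(round(x["score"],2),[round(x["at"][1]*512,1),round(x["at"][0]*384,1)]) for x in m[:5]])
E
```

```text
t 8.6 tcp [0.3899 0.1973 0.2254] rpy [ -87.9573   -2.537  -173.1687] need [-9.2 -9.8  4.9] turn [-2.0607  0.8763  2.5218] F [-0.2483 -0.2135 -1.599 ] op 0.03910396341137193 j [ 0.3846 -0.0037  2.0445 -0.0249  1.153   1.8461]
red n 275 mean [261.3564 119.2545] ext [236 116] [285 123]
zg 0.134 a_tool 35.325528371869375 world tilt 32.843315878763725 axis [ 0.5412  0.0355 -0.8402] tip [0.4625 0.2022 0.1148]
zg 0.138 a_tool 33.52222625880728 world tilt 31.04410557206943 axis [ 0.5147  0.0317 -0.8568] tip [0.461  0.2018 0.1092]
zg 0.142 a_tool 31.898820084892126 world tilt 29.4247664886475 axis [ 0.4905  0.0283 -0.871 ] tip [0.4596 0.2014 0.1037]
expected mouth [265.479   32.8715]
lock [(0.88, [222, 1, 297, 48])] [(0.65, [258.0, 30.8])]
pillbox [(0.81, [175, 2, 345, 77])] [(0.75, [261.8, 20.0])]
```

View pics/w5.png

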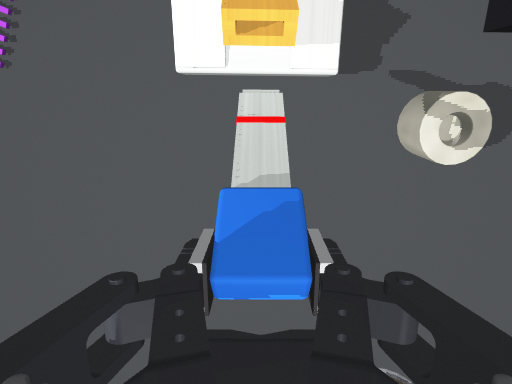

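The tip is at (260,92). The lock mouth's slot is at about (260,28) and is parallel to the key, so yaw matches. I'll zoom in to get its corners.

```bash
python3 - <<'E'
from h import *
d=cam("w5");cv2.imwrite("pics/crop5.png",cv2.resize(d["color"][0:80,210:310],None,fx=7,fy=7,interpolation=cv2.INTER_CUBIC))
hsv=cv2.cvtColor(d["color"],cv2.COLOR_BGR2HSV)
print(hsv[0:52:2,260].tolist())
print(hsv[28,214:306:3].tolist())
E
```

```text
[[19, 170, 225], [19, 170, 224], [19, 170, 225], [19, 171, 225], [19, 170, 225], [24, 159, 251], [24, 159, 251], [24, 162, 251], [24, 162, 251], [24, 162, 251], [22, 166, 246], [19, 172, 196], [19, 172, 196], [19, 170, 196], [19, 170, 226], [19, 169, 226], [19, 170, 225], [19, 170, 226], [23, 161, 251], [23, 161, 251], [23, 161, 251], [23, 161, 251], [23, 162, 251], [60, 1, 254], [60, 1, 254], [60, 1, 254]]
[[0, 0, 255], [0, 0, 255], [0, 0, 255], [23, 159, 251], [24, 159, 251], [23, 162, 251], [24, 161, 251], [19, 173, 208], [18, 173, 190], [19, 169, 193], [18, 172, 193], [19, 172, 193], [19, 170, 196], [19, 171, 192], [19, 172, 193], [19, 170, 226], [20, 171, 229], [19, 169, 225], [19, 171, 224], [19, 170, 228], [19, 170, 224], [19, 172, 223], [19, 172, 223], [20, 170, 229], [24, 162, 251], [24, 161, 251], [24, 162, 251], [24, 161, 251], [30, 2, 239], [15, 2, 240], [45, 2, 240]]
```

View pics/crop5.png

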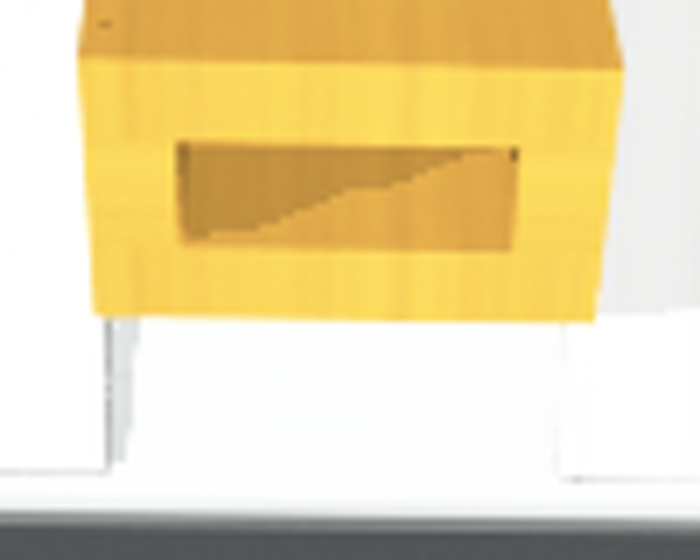

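The crop gives the mouth's outer corners and slot corners clearly: outer (79,58), (623,68), (596,322), (95,315), and slot (178,142), (518,148), (512,250), (181,243). I'll fit the lock pose from these.

```bash
python3 - <<'E'
from h import *
from scipy.optimize import least_squares
d=cam("w5")
px=np.array([(79,58),(623,68),(596,322),(95,315),(178,142),(518,148),(512,250),(181,243)],float)/7+np.array([210,0])-0.43
ob=np.array([(13.5,28),(13.5,-28),(-13.5,-28),(-13.5,28),(5.5,18),(5.5,-18),(-5.5,-18),(-5.5,18)])/1000
def res(p,z=None):
    x,y,yaw=p[:3];z=p[3] if z is None else z
    Rl=Ro.from_euler("ZY",[yaw,-np.radians(35)]).as_matrix()
    return np.concatenate([proj(d,np.array([x,y,z])+Rl@np.r_[q,0])-u for q,u in zip(ob,px)])
for z in (None,.085):
    r=least_squares(lambda p:res(p,z),[.5,.2,.12]+([.085] if z is None else []))
    print(z,r.x,np.degrees(r.x[2]),np.abs(r.fun).max())
    yaw=r.x[2]
    a=-(Ro.from_euler("ZY",[yaw,-np.radians(35)]).as_matrix()[:,2])
    print("insert axis",a)
E
```

```text
None [0.5055 0.2089 0.1106 0.0832] 6.337135373585732 0.3030153298622622
insert axis [ 0.5701  0.0633 -0.8192]
0.085 [0.5052 0.2089 0.1107] 6.340433124755853 0.46247673628874963
insert axis [ 0.5701  0.0633 -0.8192]
```

```bash
python3 go.py .4248 .2034 .2124 186.34
```

```text
t 8.85 tcp [0.391  0.1966 0.2267] rpy [ -88.0963   -2.2866 -173.4003] need [-34.9  12.8  -3.3] turn [-1.9087  0.2976  2.2821] F [-0.3575 -0.1234  0.0918] op 0.03935159477574807 j [ 0.3811 -0.0071  2.0448 -0.0236  1.1512  1.8462]
```

Call:
drive_tool(
  targets=[
    [-10,3,-1,0.3,255],
    [-10,3,-1,0,255],
    [-9,4,-1,0,255],
    [-5,2,0,0,255],
    [0,0,0,0,255],
  ],
  force=50,
)

```text
time: 9.27
tool_pos: [0.4283, 0.2005, 0.2128]
ee_rot: [-1.537, -0.037, -3.037]
wrist_force: [0.4, -0.7, -1.1]
opening: 0.0393
```

```bash
cat > lock.py <<'E'
from tilt import *
import sys
M=np.array([.5053,.2089,.0845]);RL=Ro.from_euler("ZY",[.1107,-np.radians(35)]).as_matrix()
def key(name,band=True):
    d,o=wrist(name);R,p=tool(o)
    m=red_rows(d["color"]);P=cv2.findNonZero(m)
    uv=P[:,0].mean(0) if P is not None else None
    return d,o,R,p,uv,P
def report(name,a=None,zg=.138):
    d,o,R,p,uv,P=key(name)
    if a is None:
        from scipy.optimize import brentq
        c=d["mount"][:3,3];r=d["mount"][:3,:3]@np.array([(uv[0]-d["cx"])/d["fx"],(uv[1]-d["cy"])/d["fy"],1])
        def f(a):
            q=np.array([0,-.002])+np.array([-np.sin(a),np.cos(a)])*(zg-.038)+np.array([-np.cos(a),-np.sin(a)])*.003
            return c[0]+(q[1]-c[1])/r[1]*r[0]-q[0]
        a=brentq(f,np.radians(10),np.radians(50))
    else: a=np.radians(a)
    ax=R@np.array([-np.sin(a),np.cos(a),0]);tip=p+R@[0,-.002,0]+ax*zg
    print("t",round(o["time"],2),"tcp",p,"rpy",np.degrees(o["ee_rot"]),"F",o["wrist_force"],"red",uv,None if P is None else len(P))
    print("a_tool",np.degrees(a),"tip in lock mm",RL.T@(tip-M)*1000,"axis in lock (deg x,y)",np.degrees((RL.T@-ax)[:2]))
    print("tool dirs per mm: insert",R.T@-RL[:,2],"lockx",R.T@RL[:,0],"locky",R.T@RL[:,1])
if __name__=="__main__": report(sys.argv[1],*map(float,sys.argv[2:]))
E
python3 lock.py w6; python3 -c "
import cv2;a=cv2.imread('pics/w6.png');cv2.imwrite('pics/c6.png',cv2.resize(a[0:200,160:360],None,fx=3,fy=3,interpolation=cv2.INTER_CUBIC))"
```

```text
t 9.27 tcp [0.4283 0.2005 0.2128] rpy [ -88.057    -2.1182 -174.0023] F [ 0.4229 -0.6917 -1.1315] red [261.0652 119.3297] 276
a_tool 33.47336174405097 tip in lock mm [ 2.5848 -4.1147 13.4455] axis in lock (deg x,y) [3.6342 1.7999]
tool dirs per mm: insert [-0.6035  0.7968 -0.0305] lockx [-0.7974 -0.6033  0.0155] locky [ 0.006  -0.0337 -0.9994]
```

View pics/c6.png

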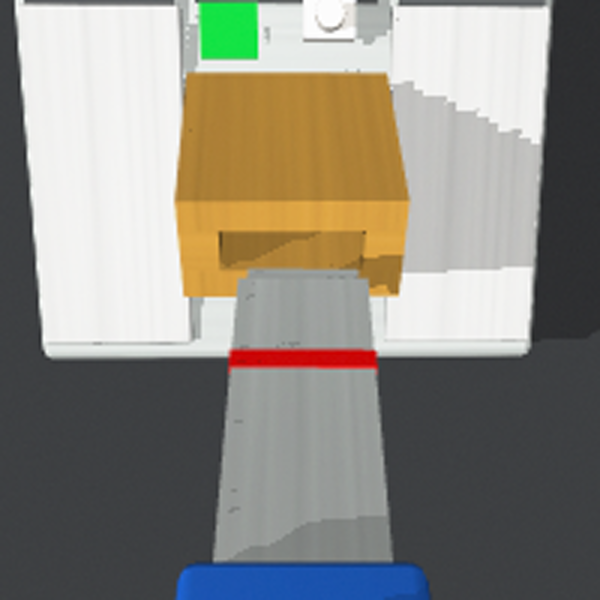

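The crop shows the tip about 4 mm to the -y side of the slot, which agrees with the computed -4.1 mm. The tab at (330,15) is not yet over the green mark. I'll correct sideways and approach.

Call:
drive_tool(
  targets=[
    [1.5,1,-2,0,255],
    [1.4,1,-1.7,0,255],
    [-3,4,0,0,255],
    [-3,4,0,0,255],
    [0,0,0,0,255],
  ],
  force=50,
)

```text
time: 9.73
tool_pos: [0.4296, 0.2044, 0.2014]
ee_rot: [-1.537, -0.039, -3.037]
wrist_force: [-0.5, -0.5, -0.8]
opening: 0.0395
```

```bash
python3 lock.py w7
```

```text
t 9.73 tcp [0.4296 0.2044 0.2014] rpy [ -88.0424   -2.2336 -173.987 ] F [-0.451  -0.5062 -0.8477] red [261.0942 119.3696] 276
a_tool 33.45502420953686 tip in lock mm [-2.862  -0.385   3.1145] axis in lock (deg x,y) [3.7671 1.8038]
tool dirs per mm: insert [-0.6051  0.7956 -0.0305] lockx [-0.7962 -0.6049  0.016 ] locky [ 0.0057 -0.0339 -0.9994]
```

Call:
drive_tool(
  targets=[
    [-1.3,-1,0,0,255],
    [-3,4,-0.1,0,255],
    [-3,4,-0.1,0,255],
    [-3,4,-0.1,0,255],
    [-2,2.5,-0.1,0,255],
    [0,0,0,0,255],
  ],
  force=50,
)

```text
time: 10.28
tool_pos: [0.4426, 0.2059, 0.1865]
ee_rot: [-1.537, -0.038, -3.036]
wrist_force: [-0.4, 0.0, -1.2]
opening: 0.0394
```

```bash
python3 lock.py w8
```

```text
t 10.28 tcp [0.4426 0.2059 0.1865] rpy [ -88.0564   -2.1836 -173.9711] F [-0.4258  0.0387 -1.1804] red [261.2545 119.3345] 275
a_tool 33.47133532106276 tip in lock mm [ -0.5057  -0.301  -16.5614] axis in lock (deg x,y) [3.7007 1.7839]
tool dirs per mm: insert [-0.6044  0.7961 -0.0302] lockx [-0.7967 -0.6042  0.016 ] locky [ 0.0055 -0.0337 -0.9994]
```

Call:
drive_tool(
  targets=[
    [-1.6,2.8,0,0,255],
    [-1.6,2.6,0,0,255],
    [-1.7,2.4,0,0,255],
    [-1.7,2.4,0,0,255],
    [-1.2,1.6,0,0,255],
    [0,0,0,0,255],
  ],
  force=50,
)

```text
time: 10.83
tool_pos: [0.4505, 0.2065, 0.1743]
ee_rot: [-1.537, -0.039, -3.036]
wrist_force: [-0.5, -0.3, 0.7]
opening: 0.0395
```

```bash
python3 lock.py w9
```

```text
t 10.83 tcp [0.4505 0.2065 0.1743] rpy [ -88.0769   -2.2194 -173.9753] F [-0.4899 -0.3361  0.6802] red [260.0115 119.0344] 262
a_tool 33.60577664113755 tip in lock mm [ -0.8254  -0.5429 -31.1541] axis in lock (deg x,y) [3.6026 1.7669]
tool dirs per mm: insert [-0.6049  0.7958 -0.0299] lockx [-0.7963 -0.6047  0.0158] locky [ 0.0055 -0.0333 -0.9994]
```

Call:
drive_tool(
  targets=[
    [-1.2,1.6,0,0,255],
    [-1.2,1.6,0,0,255],
    [-1.2,1.6,0,0,255],
    [0,0,0,0,255],
  ],
  force=50,
)

```text
time: 11.22
tool_pos: [0.4539, 0.2068, 0.1694]
ee_rot: [-1.537, -0.039, -3.036]
wrist_force: [-1.5, 0.3, 0.8]
opening: 0.0392
```

```bash
python3 lock.py w10; python3 -c "
import cv2;a=cv2.imread('pics/w10.png');cv2.imwrite('pics/c10.png',cv2.resize(a[0:170,170:350],None,fx=3.5,fy=3.5,interpolation=cv2.INTER_CUBIC))"
```

```text
t 11.22 tcp [0.4539 0.2068 0.1694] rpy [ -88.0893   -2.2366 -173.9695] F [-1.5464  0.308   0.813 ] red [260.2816 119.5728] 206
a_tool 33.365159111283766 tip in lock mm [ -1.4189  -0.5421 -37.0099] axis in lock (deg x,y) [3.8599 1.7568]
tool dirs per mm: insert [-0.6051  0.7956 -0.0297] lockx [-0.7961 -0.6049  0.0157] locky [ 0.0054 -0.0331 -0.9994]
```

View pics/c10.png

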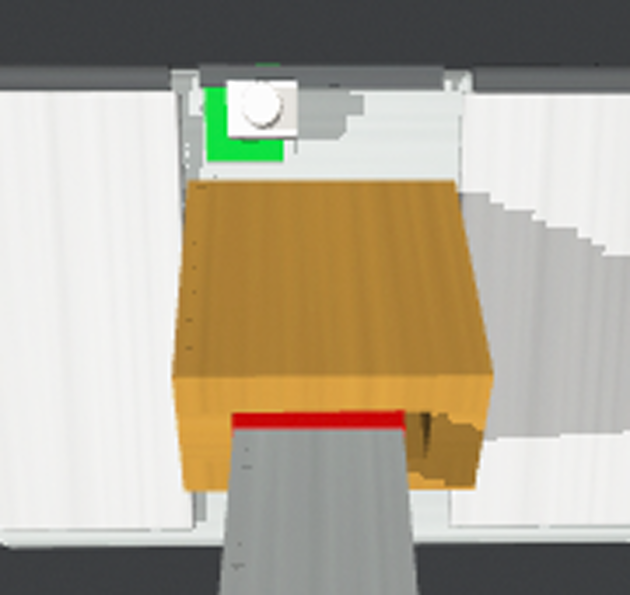

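The red band is at the mouth, at (318,420). The tab at 262 is about 17 px short of the green centre at 245, so roughly 1.5 mm more is needed.

Call:
drive_tool(
  targets=[
    [-0.8,1.1,0,0,255],
    [0,0,0,0,255],
    [0,0,0,0,255],
    [0,0,0,0,255],
    [0,0,0,0,255],
  ],
  force=50,
)

```text
time: 11.68
tool_pos: [0.4547, 0.2069, 0.1683]
ee_rot: [-1.538, -0.039, -3.036]
wrist_force: [0.0, 0.7, 1.3]
opening: 0.0391
```

```bash
python3 lock.py w11; python3 - <<'E'
from h import *
d=cam("w11")["color"][0:60,200:290];h=cv2.cvtColor(d,cv2.COLOR_BGR2HSV)
g=cv2.findNonZero(cv2.inRange(h,(50,150,80),(70,255,255)))[:,0]
print("green cols",g.min(0)+[200,0],g.max(0)+[200,0])
for r in range(22,48,2): print(r,''.join('G' if 50<x[0]<70 and x[1]>120 else ('w' if x[1]<40 and x[2]>225 else '.') for x in h[r]))
E
```

```text
t 11.68 tcp [0.4547 0.2069 0.1683] rpy [ -88.0939   -2.2381 -173.9771] F [0.0406 0.739  1.2741] red [260.3506 120.1494] 154
a_tool 33.10741456133734 tip in lock mm [ -2.0754  -0.5514 -38.3827] axis in lock (deg x,y) [4.1187 1.7603]
tool dirs per mm: insert [-0.6051  0.7956 -0.0297] lockx [-0.7961 -0.6049  0.0156] locky [ 0.0056 -0.033  -0.9994]
green cols [229  26] [250  46]
22 ..........................................................................................
24 .........................w.....wwwwwww.wwwwwwwwwwww.......................................
26 ........................wwwwGGGwwwwwwwwwwwwwwwwwww........................................
28 wwwwwwwwwwwwwwwwwwww....wwwwGGGwwwwwwwwwwwwww.wwww....................wwwwwwwwwwwwwwwwwwww
30 wwwwwwwwwwwwwwwwwwww....www..GGwwwwwwwwwwwwwww.www...................wwwwwwwwwwwwwwwwwwwww
32 wwwwwwwwwwwwwwwwwwww....www..GGwwwwwwwwwwwwwww.www...................wwwwwwwwwwwwwwwwwwwww
34 wwwwwwwwwwwwwwwwwwww.........GGwwwww.wwwwwww..wwwww..............wwwwwwwwwwwwwwwwwwwwwwwww
36 wwwwwwwwwwwwwwwwwwww.........GGwwwwwww.......wwwwww.............wwwwwwwwwwwwwwwwwwwwwwwwww
38 wwwwwwwwwwwwwwwwwwww.........GGwwwwwwwwwwwwwwwwwwwwwww..........wwwwwwwwwwwwwwwwwwwwwwwwww
40 wwwwwwwwwwwwwwwwwwww.........GGG...................www..........wwwwwwwwwwwwwwwwwwwwwwwwww
42 wwwwwwwwwwwwwwwwwwww...w.....GGGGGGGGGGGGGGGGGGGGGGwww.wwwwwwwwwwwwwwwwwwwwwwwwwwwwwwwwwww
44 wwwwwwwwwwwwwwwwwwwww........GGGGGGGGGGGGGGGGGGGGGGwww.wwwwwwwwwwwwwwwwwwwwwwwwwwwwwwwwwww
46 wwwwwwwwwwwwwwwwwwwww.......wGGGGGGGGGGGGGGGGGGGGGGwwwwwwwwwwwwwwwwwwwwwwwwwwwwwwwwwwwwwww
```

Tab centre is at column 40.5 and green centre at 39.7, so the latch is centred with the plunger about 15.6 mm in, and it was held for more than 0.3 s. I'll withdraw along the keyway.

Call:
drive_tool(
  targets=[
    [3,-4,0,0,255],
    [6,-8,0,0,255],
    [6,-8,0,0,255],
    [9,-12,0,0,255],
    [9,-12,0,0,255],
    [8,-20,0,0,255],
    [0,-20,10,0,255],
    [0,0,25,0,255],
    [0,0,35,0,255],
    [0,0,35,0,255],
    [0,0,35,0,255],
    [0,0,35,0,255],
  ],
  force=50,
)

```text
time: 12.73
tool_pos: [0.4308, 0.0316, 0.2713]
ee_rot: [-1.539, -0.028, -3.022]
wrist_force: [0.9, -0.0, -0.9]
opening: 0.0394
```

```bash
python3 go.py .440 -.208 .215 188.1; python3 tilt.py w12 | grep 0.138
```

```text
t 12.73 tcp [0.4308 0.0316 0.2713] rpy [ -88.2021   -1.5793 -173.1458] need [ 17.9  64.3 237.1] turn [-1.7806 -1.2208  1.5987] F [ 0.8845 -0.0157 -0.8559] op 0.03940208752156176 j [-0.0035 -0.0841  2.0223 -0.0367  1.2271  1.46  ]
zg 0.138 a_tool 33.4673988151724 world tilt 31.932574473424342 axis [ 0.5276  0.0371 -0.8487] tip [0.5037 0.0368 0.1562]
```

Call:
drive_tool(
  targets=[
    [2,0,34,-0.6,255],
    [2,0,34,-0.6,255],
    [2,0,34,0,255],
    [2,5,34,0,255],
    [2,5,34,0,255],
    [2,8,34,0,255],
    [2,8,20,0,255],
    [0,0,0,0,255],
    [0,0,0,0,255],
  ],
  force=50,
)

```text
time: 13.53
tool_pos: [0.4459, -0.2098, 0.2632]
ee_rot: [-1.526, -0.014, -3.007]
wrist_force: [-0.3, -0.8, -0.7]
opening: 0.0394
```

```bash
sed -e 's/M=np.array.*/M=np.array([.5267,-.196,.062]);RL=Ro.from_euler("z",np.radians(8.14)).as_matrix()/' -e 's/in lock/in STAND(top)/' lock.py > stand.py; python3 stand.py w13
```

```text
t 13.53 tcp [ 0.4459 -0.2098  0.2632] rpy [ -87.4436   -0.7921 -172.309 ] F [-0.2801 -0.7904 -0.7477] red [261.3132 119.2377] 265
a_tool 33.558596529814544 tip in STAND(top) mm [-7.2476 -7.8431 87.2656] axis in lock (deg x,y) [-30.9924   2.3725]
tool dirs per mm: insert [-0.0138  0.9989 -0.0446] lockx [-0.9999 -0.0142 -0.0072] locky [ 0.0078 -0.0445 -0.999 ]
```

Call:
drive_tool(
  targets=[
    [-4.5,15,-5,0,255],
    [-4,20,-4,0,255],
    [0,20,-1,0,255],
    [0,15,-1,0,255],
    [0,5,0,0,255],
    [0,0,0,0,255],
  ],
  force=50,
)

```text
time: 14.08
tool_pos: [0.4549, -0.1928, 0.1907]
ee_rot: [-1.524, -0.006, -2.999]
wrist_force: [-0.6, -0.0, -0.0]
opening: 0.0393
```

```bash
python3 stand.py w14;python3 -c "
import cv2;a=cv2.imread('pics/w14.png');cv2.imwrite('pics/c14.png',cv2.resize(a[0:200,160:360],None,fx=3,fy=3,interpolation=cv2.INTER_CUBIC))
from h import *
h=cv2.cvtColor(a,cv2.COLOR_BGR2HSV);m=cv2.inRange(h,(8,60,150),(24,220,255));m[200:]=0;m[:,:180]=0;m[:,350:]=0
c=max(cv2.findContours(m,0,cv2.CHAIN_APPROX_NONE)[0],key=cv2.contourArea)
d=cam('w14')
print(cv2.boundingRect(c))
P=np.float32([onz(d,u,v,.062)[:2]*1000 for u,v in cv2.convexHull(c)[:,0]]);print(cv2.minAreaRect(P))"
```

```text
t 14.08 tcp [ 0.4549 -0.1928  0.1907] rpy [ -87.3037   -0.3603 -171.8044] F [-0.6334 -0.0244 -0.0037] red [261.21  119.395] 281
a_tool 33.50189719613027 tip in STAND(top) mm [ 4.8509  8.0754 15.3009] axis in lock (deg x,y) [-31.3267   2.2172]
tool dirs per mm: insert [-0.0063  0.9989 -0.047 ] lockx [-1.     -0.0062  0.0013] locky [-0.001  -0.047  -0.9989]
(239, 49, 94, 95)
((528.3305053710938, -205.47657775878906), (69.84748840332031, 70.21058654785156), 8.222959518432617)
```

Call:
drive_tool(
  targets=[
    [1.7,2,4,0,255],
    [1.7,2,3.5,0,255],
    [0,1,0,0,255],
    [0,0,0,0,255],
  ],
  force=50,
)

```text
time: 14.47
tool_pos: [0.4551, -0.2016, 0.1904]
ee_rot: [-1.519, -0.0, -2.996]
wrist_force: [-0.7, 0.8, -0.9]
opening: 0.0392
```

```bash
python3 stand.py w15; python3 - <<'E'
from h import *
d=cam("w15");a=d["color"]
R=Ro.from_euler("z",np.radians(8.14)).as_matrix();S=np.array([.5267,-.196,.062])
for q in [(5.5,18.5),(5.5,-18.5),(-5.5,-18.5),(35,45),(35,-45)]: print(q,proj(d,S+R@np.array([*q,0])/1000))
c=[proj(d,S+R@np.array([x,y,0])/1000) for x,y in [(5.5,18.5),(5.5,-18.5),(-5.5,-18.5),(-5.5,18.5)]]
c2=[proj(d,S+R@np.array([x,y,0])/1000) for x,y in [(35,45),(35,-45),(-35,-45),(-35,45)]]
b=cv2.resize(a[20:200,160:360],None,fx=4,fy=4,interpolation=cv2.INTER_CUBIC)
for k in (c,c2): cv2.polylines(b,[np.int32((np.array(k)-[160,20])*4)],True,(0,255,0),1)
cv2.imwrite("pics/c15.png",b[:600])
E
```

```text
t 14.47 tcp [ 0.4551 -0.2016  0.1904] rpy [ -87.0609   -0.0093 -171.6734] F [-0.6547  0.7502 -0.8748] red [261.2429 119.3857] 280
a_tool 33.51022127481949 tip in STAND(top) mm [ 4.5259 -0.9531 15.523 ] axis in lock (deg x,y) [-31.6322   2.3465]
tool dirs per mm: insert [-0.0002  0.9987 -0.0513] lockx [-1.      0.      0.0033] locky [-0.0033 -0.0513 -0.9987]
(5.5, 18.5) [236.2086  90.2303]
(5.5, -18.5) [284.6094  90.4436]
(-5.5, -18.5) [284.2978 105.3017]
(35, 45) [199.2061  47.8637]
(35, -45) [320.8086  49.1962]
```

Call:
drive_tool(
  targets=[
    [2,0,-0.5,0,255],
    [2,2,-0.5,0,255],
    [0,0,0,0,255],
  ],
  force=50,
)

```text
time: 14.77
tool_pos: [0.4514, -0.2022, 0.1895]
ee_rot: [-1.518, 0.002, -2.997]
wrist_force: [-0.7, 0.2, -1.5]
opening: 0.039
```

```bash
python3 stand.py w16; python3 - <<'E'
from h import *
d=cam("w16");a=d["color"];h=cv2.cvtColor(a,cv2.COLOR_BGR2HSV)
R=Ro.from_euler("z",np.radians(8.14)).as_matrix();S=np.array([.5267,-.196,.062])
for q in [(5.5,18.5),(5.5,-18.5),(35,45),(35,-45)]: print(q,proj(d,S+R@np.array([*q,0])/1000))
for col in (215,230,260,275,300): print(col,[(r,h[r,col].tolist()) for r in range(34,112,3)] if col==260 else [r for r in range(20,180) if abs(int(a[r,col].sum())-int(a[r-1,col].sum()))>90])
for row in (70,92): print(row,[c for c in range(180,345) if abs(int(a[row,c].sum())-int(a[row,c-1].sum()))>90])
E
```

```text
t 14.77 tcp [ 0.4514 -0.2022  0.1895] rpy [ -86.978     0.1021 -171.7286] F [-0.7497  0.1627 -1.5052] red [261.1738 119.4043] 282
a_tool 33.501096394660095 tip in STAND(top) mm [ 0.953  -1.2594 14.7189] axis in lock (deg x,y) [-31.7153   2.4461]
tool dirs per mm: insert [ 0.0018  0.9986 -0.0527] lockx [-1.      0.0019  0.0022] locky [-0.0023 -0.0527 -0.9986]
(5.5, 18.5) [235.6614  85.3171]
(5.5, -18.5) [284.4017  85.5241]
(35, 45) [198.329   42.4869]
(35, -45) [320.7857  43.8362]
215 [42, 43, 139, 140]
230 [42, 43, 139, 140]
260 [(34, [108, 18, 72]), (37, [105, 14, 72]), (40, [108, 17, 73]), (43, [24, 112, 254]), (46, [24, 113, 254]), (49, [24, 111, 254]), (52, [24, 111, 254]), (55, [25, 111, 254]), (58, [25, 111, 254]), (61, [25, 111, 254]), (64, [24, 111, 254]), (67, [24, 111, 254]), (70, [24, 111, 254]), (73, [24, 113, 254]), (76, [24, 112, 254]), (79, [24, 112, 254]), (82, [24, 113, 254]), (85, [17, 144, 190]), (88, [17, 137, 154]), (91, [68, 6, 173]), (94, [72, 7, 179]), (97, [70, 9, 178]), (100, [66, 7, 178]), (103, [60, 4, 176]), (106, [66, 7, 176]), (109, [70, 4, 175])]
275 [43, 84, 85, 86, 89, 117, 122, 123]
300 [43, 44, 88, 109, 139]
70 [199, 200, 320]
92 [200, 201, 235, 236, 237, 279, 283, 284, 319]
```

The predicted edges match the image to within 1 px. I'll lower the tip about 5.5 mm into the slot.

Call:
drive_tool(
  targets=[
    [0,6,-1,0,255],
    [0,6,-1,0,255],
    [-0.3,6,-0.3,0,255],
    [0,1.5,0,0,255],
    [0,0,0,0,255],
  ],
  force=40,
)

```text
time: 15.23
tool_pos: [0.4521, -0.2009, 0.1679]
ee_rot: [-1.518, 0.003, -2.998]
wrist_force: [0.9, 0.1, 0.4]
opening: 0.0395
```

```bash
python3 stand.py w17
```

```text
t 15.23 tcp [ 0.4521 -0.2009  0.1679] rpy [ -86.95      0.1822 -171.7502] F [0.9016 0.0897 0.4441] red [260.5    118.5541] 296
a_tool 33.88132237795956 tip in STAND(top) mm [ 2.719  -0.0961 -6.2348] axis in lock (deg x,y) [-32.0966   2.4694]
tool dirs per mm: insert [ 0.0032  0.9986 -0.0532] lockx [-1.      0.0033  0.0017] locky [-0.0019 -0.0532 -0.9986]
```

Call:
drive_tool(
  targets=[
    [-7,-3.8,0,0,255],
    [-7,-3.4,0,0,255],
    [-7,-3,0,0,255],
    [-7,-2.5,0,0,255],
    [-7,-2.1,0,0,255],
    [0,0,0,0,255],
  ],
  force=30,
)

```text
time: 15.78
tool_pos: [0.4802, -0.1955, 0.1823]
ee_rot: [-1.52, -0.024, -2.995]
wrist_force: [-1.4, -1.7, -1.6]
opening: 0.039
```

```bash
sed -i 's/np.radians(10),np.radians(50)/np.radians(-6),np.radians(50)/' stand.py; python3 stand.py w18
```

```text
t 15.78 tcp [ 0.4802 -0.1955  0.1823] rpy [ -87.1108   -1.3633 -171.5958] F [-1.406  -1.6928 -1.617 ] red [260.5 144. ] 230
a_tool 22.511612159170973 tip in STAND(top) mm [ 3.8729  0.9943 -6.2359] axis in lock (deg x,y) [-20.685    2.5725]
tool dirs per mm: insert [-0.0238  0.9984 -0.0504] lockx [-0.9997 -0.0235  0.0058] locky [-0.0046 -0.0505 -0.9987]
```

Call:
drive_tool(
  targets=[
    [-7,-2.2,0,0,255],
    [-7,-1.8,0,0,255],
    [-7,-1.4,0,0,255],
    [-7,-1,0,0,255],
    [-7,-0.7,0,0,255],
    [-5,-0.3,0,0,255],
    [0,0,0,0,255],
  ],
  force=30,
)

```text
time: 16.42
tool_pos: [0.5191, -0.1886, 0.1889]
ee_rot: [-1.522, -0.034, -2.994]
wrist_force: [-3.1, -1.4, 2.0]
opening: 0.0391
```

```bash
python3 stand.py w19
```

```text
t 16.42 tcp [ 0.5191 -0.1886  0.1889] rpy [ -87.2064   -1.9613 -171.5584] F [-3.1386 -1.4122  2.0411] red [260.8258 182.0227] 132
a_tool 5.597350541138943 tip in STAND(top) mm [ 2.4204  1.8115 -8.6948] axis in lock (deg x,y) [-3.6505  2.76  ]
tool dirs per mm: insert [-0.0342  0.9982 -0.0487] lockx [-0.9994 -0.0339  0.0069] locky [-0.0053 -0.0489 -0.9988]
```

Call:
drive_tool(
  targets=[
    [-5,0,1,0,255],
    [-2,4,0.5,0,255],
    [0,5,0,0,255],
    [0,5,0,0,255],
    [0,0,0,0,255],
  ],
  force=30,
)

```text
time: 16.88
tool_pos: [0.5271, -0.1895, 0.1749]
ee_rot: [-1.523, -0.033, -2.995]
wrist_force: [-3.1, -1.1, -1.9]
opening: 0.0395
```

```bash
python3 stand.py w20
```

```text
t 16.88 tcp [ 0.5271 -0.1895  0.1749] rpy [ -87.2415   -1.8653 -171.5805] F [-3.1018 -1.0632 -1.9133] red [260.5    190.9848] 132
a_tool 1.639814933400535 tip in STAND(top) mm [  0.8519  -0.1225 -22.9234] axis in lock (deg x,y) [0.2099 2.7573]
tool dirs per mm: insert [-0.0325  0.9983 -0.0481] lockx [-0.9995 -0.0323  0.0064] locky [-0.0049 -0.0483 -0.9988]
```

Call:
drive_tool(
  targets=[
    [1.5,5,-0.2,0,255],
    [0,6,-0.3,0,255],
    [0,6,-0.3,0,255],
    [0,5,-0.2,0,255],
    [0,0,0,0,255],
  ],
  force=30,
)

```text
time: 17.35
tool_pos: [0.5262, -0.1898, 0.1507]
ee_rot: [-1.522, -0.027, -2.996]
wrist_force: [-1.5, 0.6, -0.6]
opening: 0.0392
```

```bash
python3 stand.py w21
```

```text
t 17.35 tcp [ 0.5262 -0.1898  0.1507] rpy [ -87.2206   -1.5737 -171.6428] F [-1.5266  0.5864 -0.5749] red [282. 192.] 1
a_tool 1.1843794738166793 tip in STAND(top) mm [ -0.4305  -0.356  -47.093 ] axis in lock (deg x,y) [0.377  2.7792]
tool dirs per mm: insert [-0.0275  0.9984 -0.0485] lockx [-0.9996 -0.0272  0.0051] locky [-0.0038 -0.0486 -0.9988]
```

Call:
drive_tool(
  targets=[
    [0,2,0,0,255],
    [0,0.8,0,0,255],
    [0,0,0,0,255],
  ],
  force=30,
)

```text
time: 17.65
tool_pos: [0.5264, -0.1899, 0.148]
ee_rot: [-1.522, -0.028, -2.996]
wrist_force: [-3.0, -0.4, 0.6]
opening: 0.0396
```

```bash
python3 go.py .527 -.196 .148 188
```

```text
t 17.65 tcp [ 0.5264 -0.1899  0.148 ] rpy [ -87.2244   -1.5792 -171.6368] need [0.3 0.3 6.1] turn [-2.7804  0.4013  1.5701] F [-2.9541 -0.4081  0.6122] op 0.03962618204614898 j [-0.3941  0.3034  1.865  -0.0674  0.973   1.068 ]
```

Now I'll release the key, then back off straight up.

Call:
drive_tool(
  targets=[
    [0,0,0,0,150],
    [0,0,0,0,60],
    [0,0,0,0,0],
    [0,0,0,0,0],
    [0,0,0,0,0],
    [0,0,0,0,0],
    [0,0,0,0,0],
    [0,0,0,0,0],
  ],
)

```text
time: 18.32
tool_pos: [0.533, -0.1909, 0.1517]
ee_rot: [-1.517, -0.012, -2.996]
wrist_force: [-0.1, 0.6, 0.9]
opening: 0.0853
```

```bash
python3 go.py .527 -.196 .148 188; python3 - <<'E'
from h import *
d,o=wrist("w22");h=cv2.cvtColor(d["color"],cv2.COLOR_BGR2HSV)
b=cv2.findNonZero(cv2.inRange(h,(100,150,60),(130,255,255)))[:,0];print(b.min(0),b.max(0))
E
```

```text
t 18.32 tcp [ 0.533  -0.1909  0.1517] rpy [ -86.9086   -0.6746 -171.6647] need [6.6 4.  4. ] turn [-3.0933  0.3534  0.6654] F [-0.0808  0.581   0.9318] op 0.08533549458781726 j [-0.393   0.3011  1.8591 -0.0637  0.9648  1.0678]
[225 240] [317 331]
```

Call:
drive_tool(
  targets=[
    [0,-10,0.5,0,0],
    [0,-20,1,0,0],
    [0,-30,1.5,0,0],
    [0,-35,1.5,0,0],
    [0,-35,1.5,0,0],
    [5,-35,0,0,0],
    [5,-20,0,0,0],
    [0,0,0,0,0],
    [0,0,0,0,0],
  ],
)

```text
time: 19.12
tool_pos: [0.523, -0.1873, 0.3485]
ee_rot: [-1.519, -0.014, -2.996]
wrist_force: [0.0, 0.5, -0.6]
opening: 0.0856
```

```bash
python3 - <<'E'
from h import *
d,o=wrist("w23");print(o["tool_pos"],o["time"],o["opening"])
hsv=cv2.cvtColor(d["color"],cv2.COLOR_BGR2HSV)
b=cv2.inRange(hsv,(100,120,60),(130,255,255));b[230:]=0
S=np.array([.5267,-.196]);
c=max(cv2.findContours(b,0,cv2.CHAIN_APPROX_NONE)[0],key=cv2.contourArea)[:,0]
for z in (.162,.165): print(z,cv2.minAreaRect(np.float32([onz(d,u,v,z)[:2]*1000 for u,v in c])))
print("pix",c.min(0),c.max(0),"expected top corners", [proj(d,[*(S+Ro.from_euler("z",8.14,degrees=True).as_matrix()[:2,:2]@np.array(q)),.162]) for q in [(.009,.02),(-.009,-.02)]])
t=manip.capture("top");s=manip.capture("scene")
A=cv2.resize(d["color"],(480,360));B=cv2.resize(s["color"][140:240,130:330],(480,240),interpolation=cv2.INTER_CUBIC)
C=cv2.resize(t["color"][170:270,80:400],(320,100))
T=cv2.resize(t["color"][185:255,145:225],(320,280),interpolation=cv2.INTER_CUBIC)
T2=cv2.resize(t["color"][190:240,300:364],(320,250),interpolation=cv2.INTER_CUBIC)
out=np.zeros((600,800,3),np.uint8);out[:360,:480]=A;out[360:,:480]=B;out[:280,480:]=T;out[280:530,480:]=T2
cv2.imwrite("pics/final.png",out)
for q in ["comb","candleholder","cactus"]:
    print(q,[(round(x["score"],2),[round(x["at"][1]*512,1),round(x["at"][0]*384,1)]) for x in manip.mark_of(q,"top")[:2]])
E
```

```text
[ 0.523  -0.1873  0.3485] 19.1167 0.08561832460359571
0.162 ((520.6968994140625, -194.8287811279297), (28.87346839904785, 39.60601043701172), 7.489300727844238)
0.165 ((521.363037109375, -194.5814208984375), (28.595373153686523, 39.224586486816406), 7.489400863647461)
pix [240 160] [279 188] expected top corners [array([241.5932, 159.7158]), array([281.4893, 177.065 ])]
comb [(0.67, [98.0, 211.4]), (0.34, [254.4, 119.4])]
candleholder [(0.58, [256.3, 242.5])]
cactus []
```

View pics/final.png

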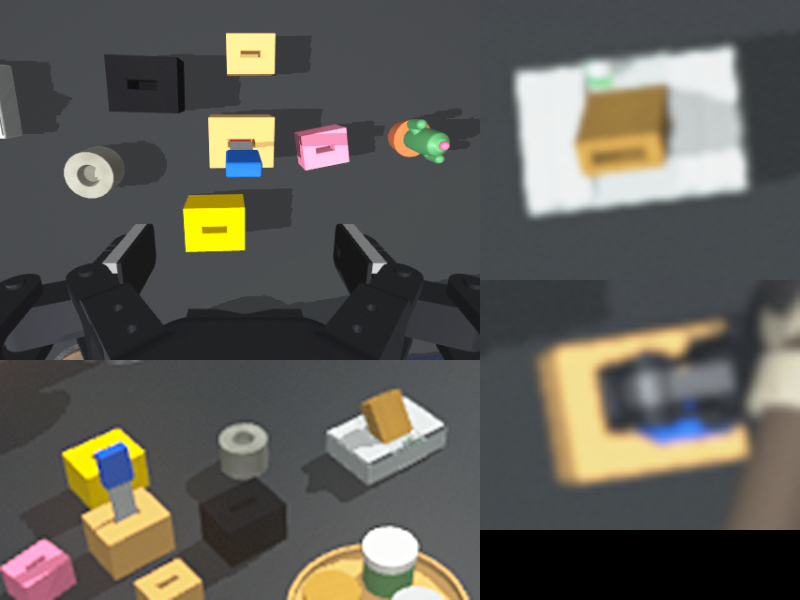

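The composite shows the key standing in its slot, leaning slightly towards the robot, and the tab over green. The bystanders are in place. I'll check insertion depth and lean by fitting a key model to the wrist and scene outlines.

```bash
python3 - <<'E'
from h import *
from scipy.optimize import least_squares
s=manip.capture("scene");w,o=wrist("w24")
s0=cam("scene");w1=cam("w1")
def bb(img,roi):
    m=cv2.inRange(cv2.cvtColor(img,cv2.COLOR_BGR2HSV),(100,120,50),(130,255,255));k=np.zeros_like(m);x0,y0,x1,y1=roi;k[y0:y1,x0:x1]=m[y0:y1,x0:x1]
    c=cv2.findNonZero(k)[:,0];return np.r_[c.min(0),c.max(0)+1].astype(float),len(c)
S=np.array([.5267,-.196,.012]);R0=Ro.from_euler("z",8.14,degrees=True).as_matrix()
C=np.array([(x,y,z) for x in(-.009,.009) for y in(-.02,.02) for z in(.1,.15)])
def pose(p): # tip offset x, y,z ; lean about y, about x
    return S+p[:3], R0@Ro.from_euler("xy",p[3:5]).as_matrix()
def box(cam_,p):
    T,R=pose(p);q=np.array([proj(cam_,T+R@c) for c in C])-[-.5,-.5];return np.r_[q.min(0),q.max(0)]
for nm,a,b in [("start",s0,w1),("now",s,w)]:
    ba,na=bb(a["color"],(150,150,215,230));bw,nw=bb(b["color"],(200,90,320,240))
    r=least_squares(lambda p:np.r_[box(a,p)-ba,(box(b,p)-bw)*1,(p[:3])/.004*0.5,p[3:5]/.1*.3],[0,0,0,0,0])
    print(nm,ba,na,bw,nw,"dxyz mm",r.x[:3]*1000,"lean deg",np.degrees(r.x[3:]),"res",r.fun[:8])
E
```

```text
start [172. 177. 186. 196.] 200 [254. 106. 297. 130.] 776 dxyz mm [ -5.4345 -10.0937  -2.7119] lean deg [-3.6406  2.8523] res [-0.6731 -0.7504  1.359   1.3303 -0.7366 -1.0137  0.7108  1.2089]
now [170. 175. 185. 194.] 199 [242. 158. 282. 188.] 1119 dxyz mm [ -1.8849 -10.1056  -0.9054] lean deg [-4.3854 -3.4037] res [-0.4617 -1.1059  1.2433  1.1635 -0.1506  0.1466  0.198  -0.0149]
```

```bash
python3 -c "
from workcell import manip
print(manip.finish_job(), manip.get_obs()['time'])"
```

```text
the job is handed in; nothing more can be done
the job is handed in; nothing more can be done
```

The pillbox is unlocked and the key is back in its stand, released. I handed the job in at about 19 s of the 61 s allowed; it reports no verdict.

- **Method:** The tool could only point down, so I gripped the handle by its narrow sides. I tilted the key about 34° in the grip by levering its tip against the stand's slot edge, and straightened it the same way afterwards.
- **Lock:** I pushed the key in until the tip measured 38.4 mm below the mouth and held it for 0.33 s. The key was within about 2 mm sideways and about 4.5° of the keyway's axis. In the wrist picture the tab was about 0.6 mm from the green mark's centre, so the plunger was about 15.6 mm in. After the withdrawal I only rechecked this in the blurry top view, which still showed the tab over the green.
- **Key:** It stands in its slot, and its height matches the start to about 2 mm, which puts it on the floor. It leans about 3–6° towards the robot, under the 10° limit.
- **Model fit:** That last fit was biased: it put the key about 10 mm off in y both at the start and at the end. I relied on the change between the two.
- **Bystanders:** The comb and candleholder were found within about 2 px of where they started. The network missed the cactus in the last top view, but the wrist picture shows it standing. Nothing was touched near any of them.

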